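# Pin a loader valve's hand lever to its spool and park it in float

## Robot

A 6-joint arm with a two-finger parallel gripper is mounted at the origin on the work surface. World frame = base frame: x ahead of the robot, y to its left, z up, the work surface at z = 0. Lengths are in mm, angles in rad, forces in N, time in s.
With the tool pointing down it reaches from about 400 to 925 mm from the base axis. Payload 12.5 kg.
Tool frame: the origin (TCP) lies at the centre of the arm's flange, where the gripper is bolted on; the fingertips stand 190 mm ahead of it and the grasp point (between the pads) lies 171 mm ahead of it; z points along the fingers, y is the line along which they close (so a half turn about z gives the same grasp; the last joint's range is limited). The gripper opens to 95 mm and grips with 3 to 60 N. Pads are 20 mm wide; open, the fingers measure 119 mm over their backs; the gripper's body (75 mm by 180 mm) begins 59 mm behind the grasp point.
Start: joints at [-1.395, 0.491, 1.559, -0, 1.092, -0.106], TCP at [173.823, -600.342, 404.761] pointing down, gripper open.
Joint ranges: [-3.1, 3.1], [-0.84, 2.19], [0.05, 2.79], [-1.13, 4.28], [0.06, 2.93], [-2.69, 2.69]. Speed limits (rad/s): [2.22, 2.22, 2.79, 3.14, 3.14, 3.14].

## Interface

Orientations are given as [roll, pitch, yaw] about the fixed x, y, z axes, in that order (R = Rz(yaw) Ry(pitch) Rx(roll)).
In Python, from cell import env, read_camera, search_frame, cut_out gives the robot as it stands. The module is installed in compiled form; this text tells all that it offers.
- The arm moves only by the tool move_arm, never from a script. Its argument "commands" is a list of rows, each a list of 3 entries, a list of its own where there are three numbers: the shift along the world's x, y, z normalised to -1 to 1, where 1 is 0.03 m, then the turn about the world's z normalised to -1 to 1, where 1 is 0.08 rad, then the opening, from -1 (shut) to 1 (fully open), so that 0 is half open. A call has 1 to 20 rows; each row shifts and turns the commanded pose from where the row before left it; what a row does not reach is not made up. A row lasts 1/12 s, in which the tool goes at most 41.7 mm and 7.16 degrees, less where a joint would pass 70% of its speed; a pose out of reach is approached as far as the arm can. A call with a number of a shift or a turn outside -1 to 1 is refused whole. A call with a gripper value outside its range is refused whole. The fingers move at their own pace and stop on an object; the grip force is fixed at half the most. Time passes only in rows, so rows that do not move let the fingers close. It gives the time, the measured TCP pose, the force, the opening and the grip force at its end, in the units of the state.
- env.state(): the state, without advancing time (a new reading comes with each control period).
- read_camera(name): name is "scene" or "top"; returns a dict with "image" (480x640x3 uint8, red, green, blue), "fx", "fy", "cx", "cy" (pixels), "rvec" (rotation vector, rad) and "tvec" (3), from world to camera coordinates, as OpenCV has them. Camera axes: x right, y down, z forward; pixel columns grow to the right and rows downward; lengths in mm; the calibration is good to about 2 mm. A picture is of the moment at which its call begins. There is no depth.
- env.job_done(): hands the job in; it is judged then, once.
Trained networks look in a picture, given as the dict that the camera call returned (one of the last four; its "shot" number tells which), for a name from the list of things; names that differ only in an ending like _2 or _b are one class to them, and where a whole thing is asked for, a point or a joint stands for the part that bears it (a point fixed in the world has none). Each returns a list of dicts, best first, with "confidence" (0 to 1); they miss things now and then, are a little off and sometimes report something else, mostly with a low value. They report only what shows in the picture. A call takes as long as a camera call. They do not tell look-alikes from the thing itself.
- search_frame(thing, picture): "at" ([column, row] in pixels, amid what is visible of it).
- cut_out(thing, picture): "region" (480x640 bool, what is visible of it) and "at" ([column, row] in pixels, amid what is visible of it).
The state is a dict: "t": time; "joints": joint angles; "qvel": joint speeds; "tau": joint torques, N m; "eef_pos": TCP position; "tcp_rot": TCP orientation; "ft_force": force on the tool from outside, world axes, zero at the start; "moment": the same for the moment, N m; "opening": opening from 0.0 (shut) to 1.0 (fully open); "grip_force": force on a finger pad.
Only numpy, scipy, OpenCV 4.12 (cv2) and the standard library are available. Lean on these libraries where they do the work, as an engineer would, in place of code of your own. Each camera call takes 0.05 s, during which the arm holds its last target. There are 200 camera calls.

## Task

Connect the hand lever of the loader valve on the bench: swing it in so that its fork straddles the eye of the spool, then take the pin with the flat tab out of the drilled wooden block, feel with its tip through the lever's slot for the hole in the spool eye hidden under the plate, and let it drop fully home. Then push the lever on towards the casting, past the stiff detent into its float notch, leave it there, and leave everything else on the bench where it is.

Things in the scene. Friction and masses are not known exactly. Their poses are not given: they have to be found in the camera images.
- valve: Hydraulic loader valve, a grey cast-iron block bolted on a steel foot, spool lying level. Origin at bench level below the spool axis at mid travel; z up, +y along the spool into the casting (the way to float), -x the side the lever points to. Casting y 40 to 150 mm, x -36 to 33, 74 high, two black port plugs to 88; relief valve at y 118 sticks out to x -62; round detent cap to y 200, 58 high.
- mid_eye (a point): Fixed point of the valve, 46 mm above the bench: top face of the spool's eye when the spool is at mid travel. The eye is a flat tongue 24 mm wide (x), 12 thick, reaching 18 mm outwards (-y) and 22 inwards of its one vertical through hole, 11.5 mm across. The spool stays where it was left: the hole lies on the valve's y line through this point, from 7 mm at -y to 4 mm at +y of it, unseen under the lever's plate.
- pivot (a point): Fixed point on the lever's pivot, a vertical bolt at x = 45, y = 0 mm of the valve, at the level of the lever's upper plate top, 56 mm above the bench. Its nut stands 9 mm above the plate. The spool slides against about 6 N of seal friction; from 7 to 12 mm inward of mid_eye a spring detent takes about 20 N more, beyond it the spool snaps into float against its end stop, 16 mm inward.
- lever (a joint): Lever angle about the pivot (rad): 0 square to the spool, slot over mid_eye; positive towards the casting (valve +y) and float. Starts at -0.85 to -0.45, swings freely (0.3 N at the grip), stops at -1.0 and 0.44. Once pinned it carries the spool: 1 to 2 N at the grip, then the detent, 5 to 7 N from about 0.2 to 0.29 rad, then float, about 0.34 (0.30 to 0.39, play in the slot; the spool's stop is felt there). Short of it the spool slides back.
- slot (a point): Point on the lever: centre of the slot in its upper fork plate, on the top face, 56 mm above the bench, 45 mm from the pivot. Slot 30 mm long (along the lever), 13 wide; plate 84 x 42 mm, 6 thick. A lower plate with the same slot lies 24 to 30 mm above the bench; the spool's eye lies between, its face 10 mm below this point. x points along the lever to the pivot, z up.
- grip (a point): Point on the lever: centre of its black hand grip, a level round handle 90 mm long along the lever and 27 mm thick, 170 mm from the pivot, 78 mm above the bench, free all round. x points along the lever to the pivot, z up.
- block: Drilled hardwood block, 180 x 54 mm, 42 high, fixed on the bench; origin under its middle, x along its length. Three holes 56 mm apart along x hold, in any order, the tab-headed pin, a hex-headed bolt and a round-headed thumb screw.
- pin_mid (a point): Middle of the steel linkage pin (34 mm above its tip), upright in the block, 40 mm above the bench; 54 mm when home. 68 mm long, 90 g: 5 mm tapered nose ending in a 4.4 mm flat, round shank 10 across (36 mm with the nose), collar 21 across and 4 thick, then a flat tab to hold it by, 22 wide (x), 10 thick (y), 28 tall. z up. Home: the collar lies on the lever's upper plate, 26 mm lower than with the tip on the eye.
- pin: The same pin, origin at its tip, z up along it to the tab, x along the tab's width.
- hex_bolt: Bystander in the block: dark bolt, hex head 17 mm across flats and 8 high, shank 36 mm; origin at its foot.
- thumb_screw: Bystander in the block: screw with a round knurled head 26 mm across and 11 high, shank 36 mm; origin at its foot.
- motor: Bystander: small upright electric motor, 36 mm across, 70 high; origin under it.
- screwdriver: Bystander: yellow-handled screwdriver, 190 mm, lying; origin under its middle.
- wrench: Bystander: open wrench, 170 mm, lying behind the valve; origin under its middle.
- tape: Bystander: roll of black tape, 96 mm across, 24 high; origin under it.
- screw_jar: Bystander: glass jar with steel cap, 64 mm across, 75 high; origin under it.
- bearing: Bystander: ball bearing lying flat, 42 mm across, 13 high; origin under it.
Not all that is in view belongs to the job. Leave any purple look-alike of the pin alone.

How it is judged:
By the outcome, as a careful person would: the job done as asked, in the order asked, and still so for the second after the job is handed in, with the robot touching nothing.
It also fails if it takes over 72 s, if anything falls off the work surface, if the arm or the gripper's body presses on something with over 40 N, if the wrist force passes 120 N, or if a joint passes its speed limit or range.

## Working session

There is one attempt and no reset: what is moved stays moved. The work goes in short steps, Python scripts to look and compute and a tool call to move; the robot and the scene stay as the last step left them, time stands still between calls to the robot, and variables do not carry over. Pictures are saved under pics/ and viewed, at most 10 in all, crops included, and the job is handed in when it is done.

Besides the shell and the picture viewer there is one more tool, called after "Call:" by a JSON object that holds its "op" and its "data". move_arm: Moves the arm, as the interface text tells. Its arguments: {"type":"object","properties":{"commands":{"type":"array","items":{"type":"array"}}},"required":["commands"]}

```bash
mkdir -p pics; cat > h.py <<'E'
import numpy as np, cv2
from cell import env, read_camera, search_frame, cut_out
def ray(p,uv):
    R=cv2.Rodrigues(np.array(p["rvec"],float))[0]; t=np.array(p["tvec"],float).ravel()
    d=R.T@np.array([(uv[0]-p["cx"])/p["fx"],(uv[1]-p["cy"])/p["fy"],1.]); return -R.T@t,d
def at_z(p,uv,z):
    o,d=ray(p,uv); return o+d*(z-o[2])/d[2]
def proj(p,X):
    K=np.array([[p["fx"],0,p["cx"]],[0,p["fy"],p["cy"]],[0,0,1.]])
    return cv2.projectPoints(np.array(X,float).reshape(-1,1,3),np.array(p["rvec"],float),np.array(p["tvec"],float),K,None)[0].reshape(-1,2)
def tri(p1,u1,p2,u2):
    o1,d1=ray(p1,u1);o2,d2=ray(p2,u2);d1/=np.linalg.norm(d1);d2/=np.linalg.norm(d2)
    s=np.linalg.lstsq(np.c_[d1,-d2],o2-o1,rcond=None)[0];a=o1+s[0]*d1;b=o2+s[1]*d2
    return (a+b)/2,np.linalg.norm(a-b)
def save(p,n): cv2.imwrite("pics/"+n,p["image"][:,:,::-1])
E
python3 - <<'E'
from h import *
np.set_printoptions(precision=1,suppress=True)
P={n:read_camera(n) for n in("scene","top")}
for n,p in P.items():
    save(p,n+"0.png"); print(n,p["fx"],ray(p,(320,240)))
for th in ["valve","pivot","mid_eye","slot","grip","lever","block","pin_mid","pin","hex_bolt","thumb_screw","motor","tape","screw_jar"]:
    for n in P:
        r=search_frame(th,P[n])[:3]; print(th,n,[(np.array(x["at"]),round(x["confidence"],2)) for x in r])
E
```

```text
scene 442.78101336858987 (array([875.1, 499.3, 764. ]), array([-0.3, -0.6, -0.8]))
top 438.76377803859003 (array([ 491.3,   22.7, 1247.9]), array([ 0.1, -0. , -1. ]))
valve scene [(array([296.9, 280.3]), 0.78)]
valve top [(array([303.3, 219.7]), 0.6)]
pivot scene [(array([297.8, 282.7]), 0.89), (array([439.8, 283.1]), 0.66)]
pivot top [(array([301.9, 216.3]), 0.9)]
mid_eye scene [(array([299.1, 280. ]), 0.7), (array([216.2, 158.5]), 0.63)]
mid_eye top [(array([304.1, 219.4]), 0.56)]
slot scene [(array([275.6, 240.6]), 0.67)]
slot top [(array([341.5, 222.9]), 0.69)]
grip scene [(array([327.1, 415. ]), 0.71), (array([280.5, 238.2]), 0.6), (array([465.9, 342.4]), 0.4)]
grip top [(array([342.5, 220.5]), 0.94), (array([346.2, 180.7]), 0.67)]
lever scene [(array([280.6, 240.6]), 0.7)]
lever top [(array([343. , 223.4]), 0.58)]
block scene [(array([418. , 440.5]), 0.64), (array([460.7, 349. ]), 0.56)]
block top [(array([202.3, 288. ]), 0.8)]
pin_mid scene [(array([397. , 373.1]), 0.54), (array([417.1, 309.9]), 0.51)]
pin_mid top [(array([234.1, 273. ]), 0.63)]
pin scene [(array([414.2, 310.4]), 0.69), (array([436.3, 347.3]), 0.51), (array([399.1, 376.7]), 0.46)]
pin top [(array([237.6, 271. ]), 0.64), (array([207.1, 237. ]), 0.57), (array([208.9, 267.5]), 0.5)]
hex_bolt scene []
hex_bolt top []
thumb_screw scene [(array([436.9, 348.1]), 0.55), (array([467.5, 340.6]), 0.54), (array([281.8, 137.8]), 0.36)]
thumb_screw top [(array([199.4, 287.9]), 0.61)]
motor scene [(array([282.5, 136.3]), 0.57)]
motor top [(array([462.6, 285.3]), 0.66)]
tape scene [(array([412.6, 435.6]), 0.74)]
tape top []
screw_jar scene [(array([325.7, 413.6]), 0.71)]
screw_jar top [(array([212. , 185.9]), 0.96), (array([205.8, 261. ]), 0.69)]
```

```bash
python3 - <<'E'
import cv2
a=cv2.imread("pics/top0.png")[130:355,150:450];cv2.imwrite("pics/top0c.png",cv2.resize(a,(800,600),interpolation=cv2.INTER_CUBIC))
a=cv2.imread("pics/scene0.png")[150:450,140:540];cv2.imwrite("pics/scene0c.png",cv2.resize(a,(800,600),interpolation=cv2.INTER_CUBIC))
E
```

```text
(no output)
```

View pics/top0c.png

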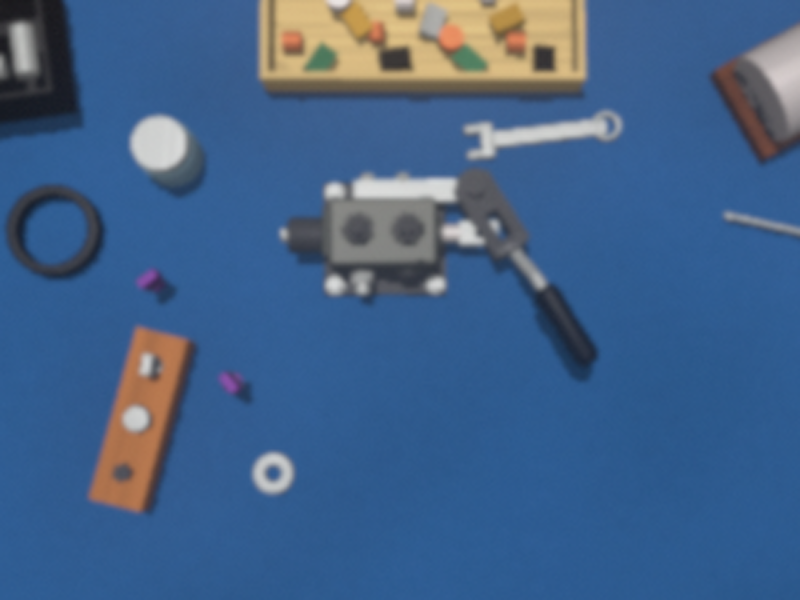

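View pics/scene0c.png

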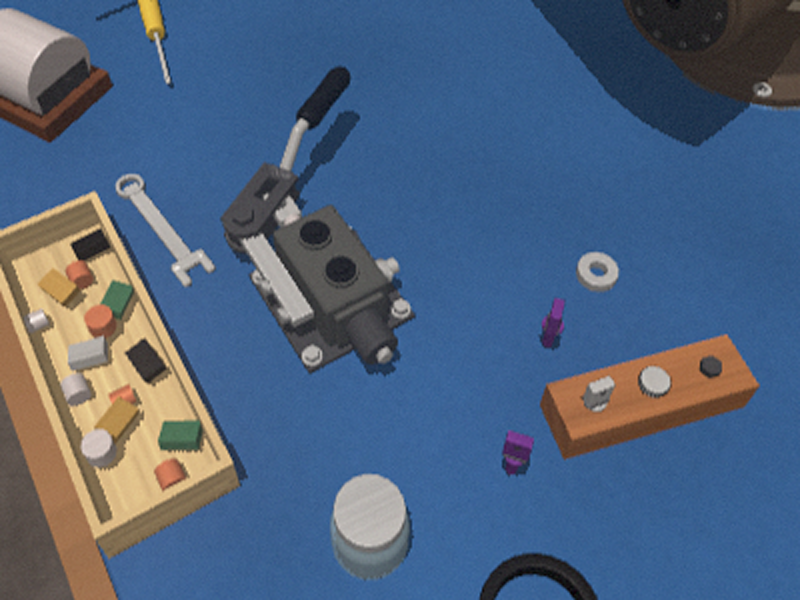

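```bash
cat > fit.py <<'E'
from h import *
from scipy.optimize import least_squares
np.set_printoptions(precision=2,suppress=True)
P={n:read_camera(n) for n in("scene","top")}
T=lambda u:np.array(u)/np.array([800/300,600/225])+[150,130]
S=lambda u:np.array(u)/2+[140,150]
M=np.array([[45,0,65],[33,40,74],[-36,40,74],[33,150,74],[-36,150,74]],float)
ut=T([(474,184),(436,198),(441,263),(327,198),(330,263)]); us=S([(243,212),(275,250),(330,207),(335,320),(390,283)])
def W(v,M):
    c,s=np.cos(v[2]),np.sin(v[2]); return np.c_[v[0]+c*M[:,0]-s*M[:,1],v[1]+s*M[:,0]+c*M[:,1],M[:,2]]
f=lambda v:np.r_[(proj(P["top"],W(v,M))-ut).ravel(),(proj(P["scene"],W(v,M))-us).ravel()]
x0=at_z(P["top"],ut[0],60)
best=min((least_squares(f,[x0[0]+45*0,x0[1],a],x_scale=[10,10,.1],loss="soft_l1") for a in (-1.5,0,1.5,3)),key=lambda r:r.cost)
v=best.x; print("valve",v,"res",best.fun.reshape(-1,2))
piv=W(v,np.array([[45,0,56.]]))[0]; print("pivot",piv,"mid_eye",W(v,np.array([[0,0,46.]])))
g,e=tri(P["top"],T((567,323)),P["scene"],S((325,97))); print("grip",g,e,np.linalg.norm(g[:2]-piv[:2]))
d=g[:2]-piv[:2]; th=np.arctan2(d[1],d[0])-(v[2]+np.pi); th=(th+np.pi)%(2*np.pi)-np.pi
print("lever raw angle",th,"-> positive if toward +y: ",-th)
t,e=tri(P["top"],T((149,365)),P["scene"],S((599,390))); print("pin tab",t,e)
for n in P:
  for k in ("pin","thumb_screw","hex_bolt"): pass
hb=[tri(P["top"],T(a),P["scene"],S(b)) for a,b in (((136,418),(655,380)),((123,472),(711,366)))]; print(hb)
print("pin tab from holes dir",(t-hb[1][0])/np.linalg.norm((t-hb[1][0])[:2]),np.linalg.norm((t-hb[1][0])[:2]))
for a in cut_out("pin",P["scene"])[:4]: print("sc",a["at"],a["confidence"],a["region"].sum())
E
python3 fit.py; python3 -c "
from h import *;print(env.state())"
```

```text
valve [663.99 -31.36   0.01] res [[-0.69  0.33]
 [-0.99 -1.  ]
 [-2.51 -0.04]
 [-0.87 -0.58]
 [-1.85  0.45]
 [-0.41  0.7 ]
 [-2.28 -9.77]
 [ 1.07 -2.83]
 [-4.26 -2.85]
 [ 0.64 -1.15]]
pivot [708.99 -30.89  56.  ] mid_eye [[663.99 -31.36  46.  ]]
grip [ 564.67 -124.03   75.46] 3.8946634028301848 171.75962608993527
lever raw angle 0.5627278187606102 -> positive if toward +y:  -0.5627278187606102
pin tab [526.05 296.34  58.17] 0.4931087379169695
[(array([472.64, 310.97,  48.  ]), np.float64(0.9384191967298114)), (array([417.93, 324.56,  43.27]), np.float64(1.9477158172296816))]
pin tab from holes dir [ 0.97 -0.25  0.13] 111.74439024963488
sc [403.6, 415.9] 0.82 364
sc [443.2, 323.5] 0.74 255
sc [437.1, 346.0] 0.69 224
{'t': 1.65, 'joints': array([-1.39461579e+00,  4.90881768e-01,  1.55889257e+00, -2.00904522e-05,
        1.09170786e+00, -1.05565483e-01]), 'qvel': array([-0.00052546, -0.00045345, -0.0004736 , -0.00021828, -0.00045177,
       -0.00018693]), 'tau': array([-4.84101674e-04, -6.12456822e+01, -2.58425939e+01,  6.92556286e-02,
        4.45380213e-02, -1.03410375e-05]), 'eef_pos': array([ 173.81150241, -600.34290631,  404.77483511]), 'tcp_rot': array([3.14148470e+00, 2.93685608e-05, 2.81755275e-01]), 'ft_force': array([-0.47831587,  0.37789257, -0.26130285]), 'moment': array([-0.00485773,  0.01558905,  0.07370115]), 'grip_force': 0.0, 'opening': 0.9980255486820404}
```

```bash
python3 - <<'E'
import cv2,numpy as np
t=cv2.imread("pics/top0.png");s=cv2.imread("pics/scene0.png")
def c(im,x,y,w,h): return cv2.resize(im[y:y+h,x:x+w],(400,300),interpolation=cv2.INTER_CUBIC)
m=np.vstack([np.hstack([c(t,305,190,48,36),c(s,240,225,64,48)]),np.hstack([c(t,190,255,32,24),c(s,420,330,40,30)])])
cv2.imwrite("pics/m.png",m)
E
```

```text
(no output)
```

View pics/m.png

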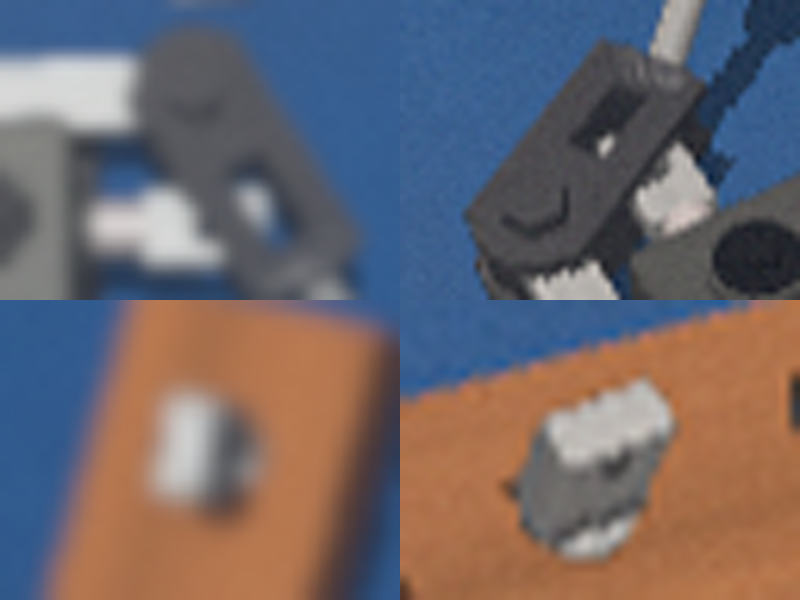

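```bash
python3 - <<'E'
from h import *
np.set_printoptions(precision=1,suppress=True)
p=read_camera("top");s=read_camera("scene")
t=lambda x,y:(305+x/8.333,190+y/8.333)
print("tongue in/out",at_z(p,t(143,225),46),at_z(p,t(277,225),46))
# scene tongue inner edge corners
q=lambda x,y:(240+(x-400)/6.25,225+y/6.25)
print("scene tongue inner corners",at_z(s,q(640,208),46),at_z(s,q(690,145),46))
b=lambda x,y:(190+x/12.5,255+(y-300)/12.5)
print("tab top c",at_z(p,b(182,445),74), "ends",at_z(p,b(188,390),74),at_z(p,b(175,500),74))
r=lambda x,y:(420+(x-400)/10,330+(y-300)/10)
c=[at_z(s,r(*k),74)[:2] for k in((548,430),(640,380),(675,425),(575,465))]
print("tab corners",c,"mean",np.mean(c,0)); d=(c[1]-c[0]+c[2]-c[3]);print("yaw",np.arctan2(d[1],d[0]))
for k in [cut_out("valve",p)]: print(k[0]["confidence"])
T=lambda u:np.array(u)/2.6667+[150,130]
B=[at_z(p,T(k),42)[:2] for k in((138,327),(193,341),(147,513),(89,498))];print("block",B)
pv=at_z(p,T((474,184)),65);print("pivot top",pv)
E
```

```text
tongue in/out [663.  -17.9  46. ] [663.  -62.4  46. ]
scene tongue inner corners [675.8 -23.4  46. ] [649.5 -38.5  46. ]
tab top c [526.5 296.   74. ] ends [538.2 294.9  74. ] [514.9 297.3  74. ]
tab corners [array([538.1, 294.2]), array([518.6, 294.9]), array([519.1, 304.4]), array([538.4, 301.5])] mean [528.5 298.7]
yaw 3.0463543730230525
0.61
block [array([565.6, 311.8]), array([551.1, 255.5]), array([377.3, 299.2]), array([392.7, 357.7])]
pivot top [709.9 -32.8  65. ]
```

Call:
{"op": "move_arm", "data": {"commands": [[[0.8,0.95,-0.2],0.22,0.2],[[0.8,0.95,-0.2],0.22,0.2],[[0.8,0.95,-0.2],0.22,0.2],[[0.8,0.95,-0.2],0.22,0.2],[[0.8,0.95,-0.2],0.22,0.2],[[0.8,0.95,-0.2],0.22,0.2],[[0.8,0.95,-0.2],0.22,0.2],[[0.8,0.95,-0.2],0.22,0.2],[[0.8,0.95,-0.2],0.22,0.2],[[0.8,0.95,-0.2],0.22,0.2],[[0.8,0.95,-0.2],0.22,0.2],[[0.8,0.95,-0.2],0.22,0.2],[[0.8,0.95,-0.2],0.22,0.2],[[0.8,0.95,-0.2],0.22,0.2],[[0.8,0.95,-0.2],0.22,0.2],[[0.8,0.95,-0.2],0.22,0.2]]}}

```text
t: 3.13
eef_pos: [558.8, -142.7, 308.6]
tcp_rot: [3.141, -0.0, 0.564]
ft_force: [0.9, -0.2, 0.6]
opening: 0.605
grip_force: 0.0
```

Call:
{"op": "move_arm", "data": {"commands": [[[0.22,0.66,0],0,0.2],[[0,0,-0.6],0,0.2],[[0,0,-0.7],0,0.2],[[0,0,-0.7],0,0.2],[[0,0,0],0,-0.5],[[0,0,0],0,-0.5],[[0,0,0],0,-0.5],[[0,0,0],0,-0.5]]}}

```text
t: 3.8
eef_pos: [564.7, -124.7, 250.0]
tcp_rot: [3.14, -0.001, 0.563]
ft_force: [0.6, 0.1, -0.3]
opening: 0.378
grip_force: 0.0
```

Call:
{"op": "move_arm", "data": {"commands": [[[0,0,0],0,-0.6],[[0,0,0],0,-0.6],[[0,0,0],0,-0.6],[[-0.157,0.267,0],-0.68,-0.6],[[-0.147,0.273,0],-0.68,-0.6],[[-0.13,0.28,0],-0.68,-0.6],[[-0.113,0.287,0],-0.68,-0.6],[[-0.097,0.293,0],-0.68,-0.6],[[-0.083,0.3,0],-0.68,-0.6],[[-0.063,0.303,0],-0.68,-0.6],[[-0.05,0.307,0],-0.68,-0.6],[[0,0,0],0,-0.6],[[0,0,0],0,-0.6]]}}

```text
t: 4.88
eef_pos: [539.3, -54.8, 249.8]
tcp_rot: [3.141, -0.001, 0.128]
ft_force: [-1.5, -0.9, 7.2]
opening: 0.26
grip_force: 30.0
```

Call:
{"op": "move_arm", "data": {"commands": [[[0,0,0],0,0.2],[[0,0,0],0,0.2],[[0,0,0],0,0.2],[[0,0,0.6],0,0.2],[[0,0,0.8],0,0.2],[[0,0.9,0.4],-0.3,0.2],[[0,1,0.2],-0.3,0.2],[[0,1,0],-0.3,0.2],[[0,1,0],-0.3,0.2],[[0,1,0],-0.3,0.2],[[0,1,0],-0.3,0.2],[[0,1,0],-0.3,0.2],[[0,1,0],-0.3,0.2],[[-0.1,1,0],-0.3,0.2],[[-0.1,1,0],0,0.2],[[-0.1,1,0],0,0.2],[[-0.1,0.85,0],0,0.2]]}}

```text
t: 6.3
eef_pos: [526.8, 299.1, 308.6]
tcp_rot: [3.142, 0.0, -0.087]
ft_force: [-0.7, -0.1, -0.4]
opening: 0.6
grip_force: 0.0
```

```bash
python3 - <<'E'
from h import *
t=read_camera("top");s=read_camera("scene");print(env.state()["eef_pos"],env.state()["tcp_rot"])
c=lambda im,x,y,w,h: cv2.resize(im[y:y+h,x:x+w,::-1],(400,600),interpolation=cv2.INTER_CUBIC)
cv2.imwrite("pics/m2.png",np.hstack([c(t["image"],310,185,60,90),c(s["image"],240,170,80,120)]))
E
```

```text
[526.48759376 300.16508215 308.5619615 ] [-3.14121020e+00 -9.10401418e-05 -8.45848039e-02]
```

View pics/m2.png

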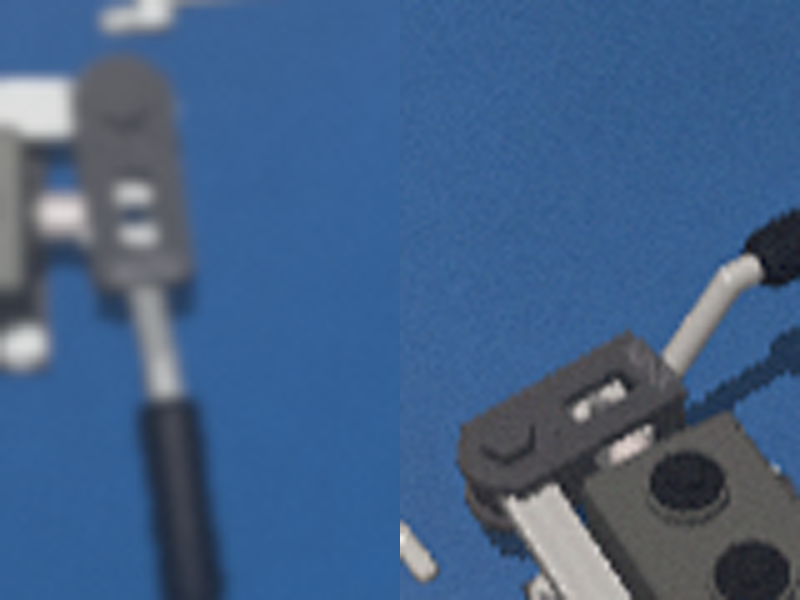

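```bash
python3 - <<'E'
from h import *
np.set_printoptions(precision=1,suppress=True)
p=read_camera("top");s=read_camera("scene")
t=lambda x,y:(310+x/6.667,185+y/6.667)
q=lambda x,y:(240+(x-400)/5,170+y/5)
print("hole top",at_z(p,t(136,214),46),"scene",at_z(s,q(599,401),46))
print("slot top",at_z(p,t(136,214),56),"slot edges",at_z(p,t(112,214),56),at_z(p,t(160,214),56),"scene slot c",at_z(s,q(600,396),56))
print("nut",at_z(p,t(122,100),65),at_z(s,q(503,430),65))
E
```

```text
hole top [662.7 -40.7  46. ] scene [663.7 -40.8  46. ]
slot top [661.3 -40.2  56. ] slot edges [661.3 -30.3  56. ] [661.3 -50.   56. ] scene slot c [665.1 -35.4  56. ]
nut [707.1 -34.3  65. ] [709.1 -33.   65. ]
```

Call:
{"op": "move_arm", "data": {"commands": [[[0.03,-0.1,0],-0.15,0.2],[[0,0,-0.9],0,0.2],[[0,0,-0.9],0,0.2],[[0,0,-0.5],0,0.2],[[0,0,0],0,-0.3],[[0,0,0],0,-0.6],[[0,0,0],0,-0.9],[[0,0,0],0,-0.9],[[0,0,0],0,-0.9],[[0,0,0],0,-0.9],[[0,0,0],0,-0.9],[[0,0,0],0,-0.9]]}}

```text
t: 7.5
eef_pos: [528.2, 294.8, 240.5]
tcp_rot: [-3.14, -0.002, -0.1]
ft_force: [-2.3, 14.8, -4.1]
opening: 0.104
grip_force: 29.9
```

Call:
{"op": "move_arm", "data": {"commands": [[[0,-0.08,0],0,-0.9],[[0,0,0.3],0,-0.9],[[0,0,0.9],0,-0.9],[[0,0,0.9],0,-0.9],[[0,0,0.9],0,-0.9],[[0,0,0.5],0,-0.9],[[0,0,0],0,-0.9]]}}

```text
t: 8.08
eef_pos: [528.3, 292.1, 348.2]
tcp_rot: [-3.139, -0.005, -0.099]
ft_force: [-1.0, 0.1, -1.0]
opening: 0.1
grip_force: 30.0
```

Call:
{"op": "move_arm", "data": {"commands": [[[0.375,-0.922,0],0.1,-0.9],[[0.375,-0.922,0],0.1,-0.9],[[0.375,-0.922,0],0.1,-0.9],[[0.375,-0.922,0],0.1,-0.9],[[0.375,-0.922,0],0.1,-0.9],[[0.375,-0.922,0],0.1,-0.9],[[0.375,-0.922,0],0.1,-0.9],[[0.375,-0.922,0],0.1,-0.9],[[0.375,-0.922,0],0.1,-0.9],[[0.375,-0.922,0],0.1,-0.9],[[0.375,-0.922,0],0.1,-0.9],[[0.375,-0.922,0],0.1,-0.9],[[0,0,-0.8],0,-0.9],[[0,0,-0.8],0,-0.9],[[0,0,0],0,-0.9]]}}

```text
t: 9.33
eef_pos: [662.1, -40.6, 291.2]
tcp_rot: [-3.14, 0.008, -0.005]
ft_force: [-0.8, -0.4, -0.9]
opening: 0.106
grip_force: 30.0
```

```bash
python3 - <<'E'
from h import *
t=read_camera("top");s=read_camera("scene");print(env.state()["eef_pos"],env.state()["tcp_rot"])
c=lambda im,x,y,w,h: cv2.resize(im[y:y+h,x:x+w,::-1],(400,600),interpolation=cv2.INTER_CUBIC)
cv2.imwrite("pics/m3.png",np.hstack([c(t["image"],290,170,80,120),c(s["image"],240,190,60,90)]))
E
```

```text
[663.06527806 -39.95403947 295.68794901] [-3.14127652e+00  2.63422112e-03 -3.69858639e-03]
```

View pics/m3.png

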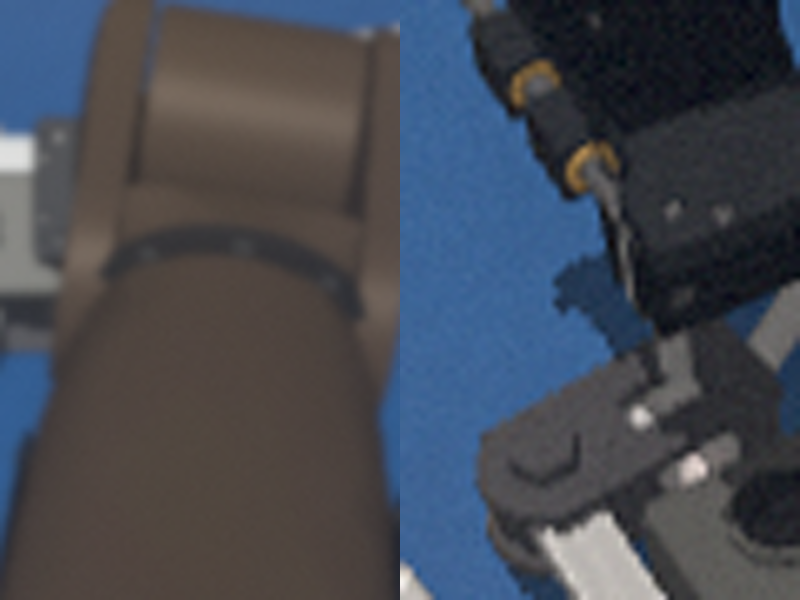

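Call:
{"op": "move_arm", "data": {"commands": [[[0,0,0],0,-0.9],[[0,0,0],0,-0.9],[[0,0,-0.1],0,-0.9],[[0,0,-0.1],0,-0.9],[[0,0,-0.1],0,-0.9],[[0,0,0],0,-0.9]]}}

```text
t: 9.93
eef_pos: [663.0, -40.0, 287.3]
tcp_rot: [3.142, 0.001, -0.004]
ft_force: [0.3, 0.4, -0.1]
opening: 0.106
grip_force: 30.0
```

Call:
{"op": "move_arm", "data": {"commands": [[[0,0,-0.08],0,-0.9],[[0,0,-0.08],0,-0.9],[[0,0,-0.08],0,-0.9],[[0,0,-0.05],0,-0.9],[[0,0,0],0,-0.9]]}}

```text
t: 10.35
eef_pos: [663.1, -40.1, 278.6]
tcp_rot: [-3.142, 0.001, -0.004]
ft_force: [0.2, -1.0, 0.0]
opening: 0.103
grip_force: 30.0
```

Call:
{"op": "move_arm", "data": {"commands": [[[0,0,-0.08],0,-0.9],[[0,0,-0.08],0,-0.9],[[0,0,0],0,-0.9]]}}

```text
t: 10.6
eef_pos: [663.4, -39.9, 274.1]
tcp_rot: [-3.142, -0.002, -0.004]
ft_force: [3.9, 1.3, -3.8]
opening: 0.107
grip_force: 30.0
```

Call:
{"op": "move_arm", "data": {"commands": [[[0.04,0,0],0,-0.9],[[0,0,0],0,-0.9],[[0,0,0],0,-0.9]]}}

```text
t: 10.85
eef_pos: [664.3, -40.0, 274.2]
tcp_rot: [3.142, 0.0, -0.004]
ft_force: [0.6, 1.4, -2.3]
opening: 0.102
grip_force: 30.0
```

Tip is inside the hole; carry on down in small steps.

Call:
{"op": "move_arm", "data": {"commands": [[[0.01,0.01,-0.08],0,-0.9],[[0,0,-0.08],0,-0.9],[[0,0,-0.08],0,-0.9],[[0,0,0],0,-0.9]]}}

```text
t: 11.18
eef_pos: [664.5, -39.8, 266.4]
tcp_rot: [-3.142, 0.001, -0.004]
ft_force: [0.7, -0.1, -1.5]
opening: 0.104
grip_force: 30.0
```

Call:
{"op": "move_arm", "data": {"commands": [[[0,0,-0.08],0,-0.9],[[0,0,-0.08],0,-0.9],[[0,0,-0.08],0,-0.9],[[0,0,-0.06],0,-0.9],[[0,0,0],0,-0.9]]}}

```text
t: 11.6
eef_pos: [664.6, -39.8, 257.5]
tcp_rot: [3.142, 0.001, -0.004]
ft_force: [1.4, 0.0, -0.7]
opening: 0.103
grip_force: 30.0
```

Call:
{"op": "move_arm", "data": {"commands": [[[0,0,-0.05],0,-0.9],[[0,0,-0.04],0,-0.9],[[0,0,0],0,-0.9]]}}

```text
t: 11.85
eef_pos: [664.6, -39.8, 255.1]
tcp_rot: [3.142, 0.0, -0.004]
ft_force: [-0.5, 0.1, -0.8]
opening: 0.107
grip_force: 30.0
```

Call:
{"op": "move_arm", "data": {"commands": [[[0,0,0],0,-0.4],[[0,0,0],0,-0.4],[[0,0,0],0,-0.4],[[0,0,0],0,-0.4],[[0,0,0.3],0,-0.4],[[0,0,0.8],0,-0.4],[[0,0,0.9],0,-0.4],[[-0.9,-0.1,0.5],0.2,0.2],[[-1,-0.1,0],0.2,0.2],[[-1,-0.1,0],0.3,0.2],[[-0.9,-0.1,0],0.3,0.2],[[-0.35,-0.1,0],0.65,0.2]]}}

```text
t: 12.85
eef_pos: [537.2, -54.6, 331.3]
tcp_rot: [-3.141, 0.001, 0.129]
ft_force: [-0.1, -0.4, 0.2]
opening: 0.575
grip_force: 0.0
```

```bash
python3 - <<'E'
from h import *
np.set_printoptions(precision=1,suppress=True)
t=read_camera("top");s=read_camera("scene");print(env.state()["eef_pos"],env.state()["tcp_rot"],env.state()["ft_force"])
for z in (60,88,20): print(z,proj(s,[664,-40,z]),proj(t,[664,-40,z]))
c=lambda im,x,y,w,h: cv2.resize(im[y:y+h,x:x+w,::-1],(400,600),interpolation=cv2.INTER_CUBIC)
cv2.imwrite("pics/m4.png",np.hstack([c(t["image"],300,170,80,120),c(s["image"],240,190,60,90)]))
E
```

```text
[538.9 -55.  331.5] [ 3.1 -0.   0.1] [ 1.5 -0.8  0.1]
60 [[279.3 246.2]] [[330.4 215.9]]
88 [[278.2 237.4]] [[331.  214.4]]
20 [[280.8 258.1]] [[329.7 218. ]]
```

View pics/m4.png

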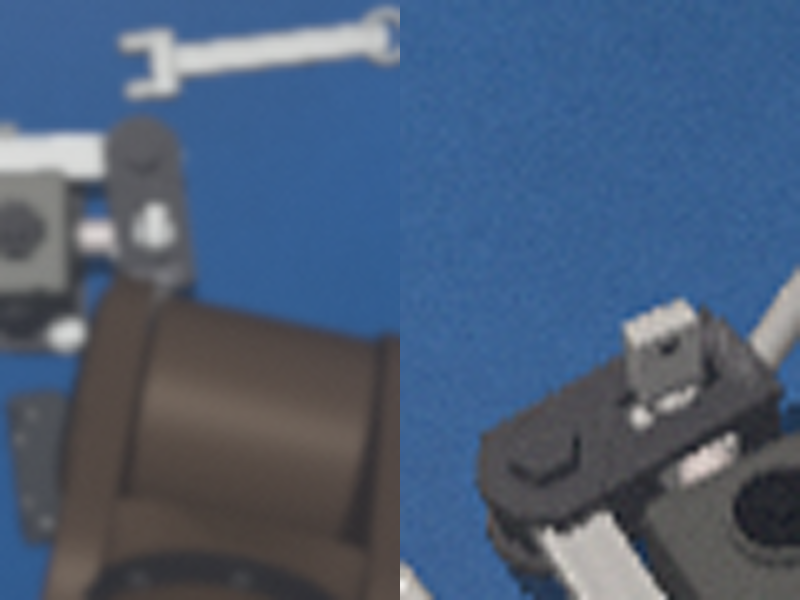

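Call:
{"op": "move_arm", "data": {"commands": [[[0.03,0,-0.8],0,0.2],[[0,0,-0.9],0,0.2],[[0,0,-0.9],0,0.2],[[0,0,-0.1],0,0.2],[[0,0,0],0,-0.4],[[0,0,0],0,-0.6],[[0,0,0],0,-0.6],[[0,0,0],0,-0.6],[[0,0,0],0,-0.6],[[0,0,0],0,-0.6]]}}

```text
t: 13.78
eef_pos: [541.2, -54.8, 250.2]
tcp_rot: [3.141, -0.001, 0.128]
ft_force: [-2.0, 0.2, 5.2]
opening: 0.257
grip_force: 30.0
```

Call:
{"op": "move_arm", "data": {"commands": [[[-0.027,0.247,0],-0.55,-0.6],[[-0.017,0.247,0],-0.55,-0.6],[[-0.003,0.247,0],-0.55,-0.6],[[0.007,0.247,0],-0.55,-0.6],[[0.017,0.247,0],-0.55,-0.6],[[0.03,0.247,0],-0.55,-0.6],[[0.037,0.247,0],-0.55,-0.6],[[0,0,0],0,-0.6]]}}

```text
t: 14.45
eef_pos: [542.6, -2.1, 250.2]
tcp_rot: [3.142, -0.002, -0.181]
ft_force: [-1.1, -2.0, 7.0]
opening: 0.257
grip_force: 30.0
```

Call:
{"op": "move_arm", "data": {"commands": [[[0.047,0.22,0],-0.5,-0.6],[[0.053,0.217,0],-0.5,-0.6],[[0.06,0.217,0],-0.5,-0.6],[[0.073,0.213,0],-0.5,-0.6],[[0,0,0],0,-0.6],[[0,0,0],0,-0.6]]}}

```text
t: 14.95
eef_pos: [549.5, 23.3, 250.2]
tcp_rot: [-3.141, -0.001, -0.339]
ft_force: [-0.8, -0.5, 6.8]
opening: 0.26
grip_force: 30.0
```

Call:
{"op": "move_arm", "data": {"commands": [[[0.04,0.107,0],-0.25,-0.6],[[0,0,0],0,-0.6],[[0,0,0],0,-0.6]]}}

```text
t: 15.2
eef_pos: [550.6, 26.3, 250.2]
tcp_rot: [-3.141, -0.001, -0.359]
ft_force: [-1.1, 0.3, 8.1]
opening: 0.254
grip_force: 30.0
```

Call:
{"op": "move_arm", "data": {"commands": [[[0.04,0.107,0],-0.25,-0.6],[[0,0,0],0,-0.6],[[0,0,0],0,-0.6]]}}

```text
t: 15.45
eef_pos: [551.9, 29.5, 250.2]
tcp_rot: [-3.141, -0.001, -0.379]
ft_force: [-1.0, 0.5, 6.9]
opening: 0.258
grip_force: 30.0
```

Call:
{"op": "move_arm", "data": {"commands": [[[0.025,0.065,0],-0.15,-0.6],[[0,0,0],0,-0.6],[[0,0,0],0,-0.6]]}}

```text
t: 15.7
eef_pos: [552.5, 31.2, 250.2]
tcp_rot: [3.141, -0.001, -0.391]
ft_force: [-1.1, -2.1, 7.8]
opening: 0.259
grip_force: 30.0
```

Call:
{"op": "move_arm", "data": {"commands": [[[0.014,0.035,0],-0.08,-0.6],[[0,0,0],0,-0.6],[[0,0,0],0,-0.6]]}}

```text
t: 15.95
eef_pos: [552.9, 32.0, 250.2]
tcp_rot: [3.141, -0.001, -0.397]
ft_force: [-3.0, -4.0, 7.5]
opening: 0.257
grip_force: 30.0
```

Call:
{"op": "move_arm", "data": {"commands": [[[-0.037,-0.098,0],0.22,-0.6],[[-0.037,-0.098,0],0.22,-0.6],[[0,0,0],0,-0.6],[[0,0,0],0,-0.6]]}}

```text
t: 16.28
eef_pos: [550.7, 26.4, 250.2]
tcp_rot: [-3.141, -0.001, -0.362]
ft_force: [-1.5, 0.6, 8.0]
opening: 0.261
grip_force: 30.0
```

Release and withdraw.

Call:
{"op": "move_arm", "data": {"commands": [[[0,0,0],0,0.2],[[0,0,0],0,0.2],[[0,0,0],0,0.2],[[0,0,0],0,0.2],[[0,0,0.5],0,0.2],[[0,0,0.9],0,0.2],[[0,0,0.9],0,0.2],[[-0.3,-0.9,0.5],0,0.2],[[-0.3,-0.9,0.5],0,0.2],[[-0.3,-0.9,0.5],0,0.2],[[-0.3,-0.9,0],0,0.2],[[-0.3,-0.9,0],0,0.2],[[-0.3,-0.9,0],0,0.2],[[-0.3,-0.9,0],0,0.2],[[0,0,0],0,0.2]]}}

```text
t: 17.53
eef_pos: [486.6, -165.6, 363.3]
tcp_rot: [3.141, -0.0, -0.366]
ft_force: [-0.6, 0.3, -0.4]
opening: 0.601
grip_force: 0.0
```

```bash
python3 - <<'E'
from h import *
t=read_camera("top");s=read_camera("scene")
c=lambda im,x,y,w,h: cv2.resize(im[y:y+h,x:x+w,::-1],(400,600),interpolation=cv2.INTER_CUBIC)
cv2.imwrite("pics/m5.png",np.hstack([c(t["image"],280,180,80,120),c(s["image"],240,190,80,120)]))
E
```

```text
(no output)
```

View pics/m5.png

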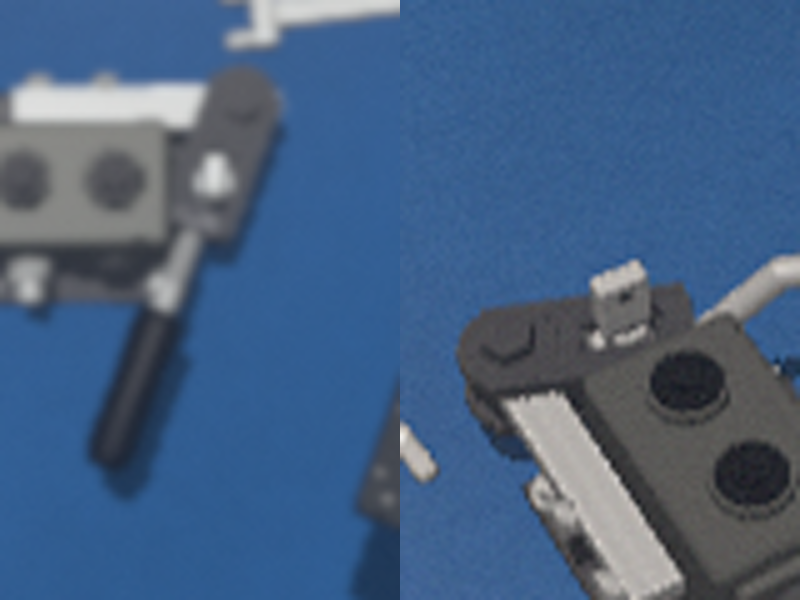

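```bash
python3 -c "
from cell import env;print(env.job_done())"
```

```text
the job is handed in; nothing more can be done
None
```

The lever is pinned to the spool with the pin fully home, it sits in the float notch at about 0.36 rad (end stop felt at about 0.39), nothing else was touched, and the job was handed in at about 18 s.

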